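# Level the sagging equipment rail with a wedge and hang the pocket back on it

### The arm

A 6-joint arm with a two-finger parallel gripper is mounted at the origin on the work surface. World frame = base frame: x ahead of the robot, y to its left, z up, the work surface at z = 0. Lengths are in m, angles in rad, forces in N, time in s.
With the tool pointing down it reaches from about 0.3 to 0.85 m from the base axis. Payload 5.4 kg.
Tool frame: the origin (TCP) lies at the very end of the fingers, on their centre line; the grasp point (between the pads) lies 19 mm behind it (r.grip_depth is the distance from the TCP to the grasp point, in m); x points along the fingers, z is the direction in which the jaws open and shut, and the axes are right-handed (so a half turn about x gives the same grasp; the last joint's range is limited). The gripper opens to 85 mm and grips with 20 to 120 N. Pads are 22 mm wide; open, the fingers measure 114 mm over their backs; the gripper's body (76 mm by 85 mm) begins 54 mm behind the grasp point. The pads swing forward as they close: fully open they stand 13 mm farther back than shut.
Start: joints at [-1.489, 0.158, 1.597, -0, 1.386, -0.21], TCP at [0.165, -0.551, 0.231] pointing down, gripper open.
Joint ranges: [-2.91, 2.91], [-0.94, 2.29], [0.18, 2.7], [-1.29, 4.43], [0.17, 2.64], [-3, 3]. Speed limits (rad/s): [2.57, 2.57, 3.14, 3.14, 3.14, 3.14].

### API

Orientations are given as a unit quaternion [x, y, z, w].
In Python, from plant import r gives the robot as it stands. The module is installed in compiled form; this text tells all that it offers. Calls block until the motion is done:
- r.goto(position, orientation): joint-space move of the TCP to a pose.
- r.servo_line(position, attitude=None, max_speed=0.15, threshold=None): straight line of the TCP; attitude=None keeps the orientation; max_speed is the mean speed in m/s. With threshold (N) it stops when the force on the tool has changed by that much, and returns True; else False.
- r.move_joints(angles): joint-space move.
- r.ungrasp() and r.gripper_close(): open the fingers fully, or close them until they stop; the grip force is fixed at half the most.
- r.pause(seconds).
- r.inverse_kinematics(position, orientation): joint angles nearest the present ones, or None.
- r.get_image(name): name is "scene" or "top" or "wrist"; returns a dict with "image" (420x560x3 uint8, red, green, blue), "fx", "fy", "cx", "cy" (pixels), "position" and "attitude" of the camera in the world; the wrist camera has in their place "T_tool_cam" (4x4, takes a point from camera to tool coordinates, whose origin is the TCP and whose axes are the tool frame's). Camera axes: x right, y up, looking along -z (the intrinsics and any distortion apply to the point x, -y, -z); pixel columns grow to the right and rows downward; lengths in m; the calibration is good to about 2 mm. A picture is of the moment at which its call begins: read the wrist's pose just before it. There is no depth.
A pose or a line that the arm cannot do raises r.PlanningError and nothing moves.
- r.job_done(): hands the job in, once; it reports no verdict.
Readings, each from a call of its own:
- r.get_time_s(): time.
- r.get_joints(): joint angles.
- r.get_dq(): joint speeds.
- r.get_tau(): joint torques, N m.
- r.get_position(): TCP position.
- r.get_orientation(): TCP orientation.
- r.get_ft_force(): force on the tool from outside, world axes, zero at the start.
- r.get_ft_torque(): the same for the moment, N m.
- r.get_finger_gap(): finger opening in m.
Only numpy, scipy, OpenCV 4.12 (cv2) and the standard library are available. Lean on these libraries where they do the work, as an engineer would, in place of code of your own. Each camera call takes 0.05 s, during which the arm holds its last target.

### The job

The equipment rail on the dispatch desk sags at its right-hand end, where the foot has lost its screw-in glide. Slide the orange wedge, thin end first, squarely under the front of that foot until the rail's top edge at that end stands level with the yellow tape on the screen post, and leave it there. Then hang the blue pocket by its hook lip on the empty stretch of the rail, setting it down gently rather than dropping it, and leave the mug, the radio and the hole punch where they are.

Things in the scene. Friction and masses are not known exactly. Their poses are not given: they have to be found in the camera images.
- rail_foot: Fixed left foot of the equipment rail: dark steel plate 130 x 60 mm screwed to the desk. Origin on the desk midway between the rail's two posts (post axes at y = +200 and -200 mm). +y runs along the rail to the left post, +x to its back (away from the user), z up. The rail is a grey bar 10 mm thick (x), 50 mm high, from y = -285 to +215 mm, top edge about 225 mm above the desk; posts 28 x 30 mm.
- rail (a joint): Tip angle (rad) of the rail: bar, posts, right foot and telephone shelf are one rigid frame that tips freely on a pin at the left foot (along x, y = +200 mm, z = 30 mm in the rail_foot frame). 0 is the sagging start; it grows as the right end rises, level at about 0.022. Only its own weight (5 to 9 N at the right foot) holds it down.
- shelf_edge (a point): Middle of the lower front edge of the grey telephone shelf, 165 mm wide, that is fixed to the rail above the right foot and carries a telephone (top 250 mm above the desk). It is 125 mm in front of the rail's middle plane and about 180 mm above the desk, and overhangs the front of the toe by 50 mm: a tool working at the foot must lean back towards the user, some 30 to 40 degrees from vertical.
- foot_toe (a point): Middle of the lowest line of the rounded front toe (radius 8 mm) of the rail's right foot, a dark steel bar 30 mm wide and 26 mm high running front to back. The toe's front is 75 mm in front of the rail's middle plane, this point 8 mm further back. At the start it hangs 8 mm above the desk; it rises with the rail.
- rail_end (a point): Top edge of the rail at its right-hand end (middle of the bar's thickness). It goes up 1.21 mm for each millimetre that foot_toe rises. Its height is what has to match the tape.
- tape (a point): Centre of the yellow tape band, 6 mm high, wrapped round the dark square post (34 mm) of the desk screen just to the right of the rail's end. It is fixed; its height is the height mark, 7 to 15 mm above where rail_end hangs at the start.
- rail_free (a point): Point on the top edge of the rail, middle of its thickness, in the middle of the empty stretch between the left post and the telephone shelf: 150 mm of bare rail to either side. Axes: x to the back of the rail, y along it to the left, z up. It moves with the rail.
- wedge: Loose orange plastic levelling wedge, 120 mm long, 44 mm wide, 110 g, lying on its flat underside. Its origin is the centre of the underside; +x points to the thin end (4 mm thick at x = +60 mm), the thick end (28 mm) is at x = -60 mm, an even slope of 1 in 5; thickness at x is 16 mm - 0.2 x. Its sides are upright. It holds by friction where it is pushed.
- pocket: Loose blue sheet-steel hang-on pocket, an open box 56 mm deep (x), 64 mm wide (y), 78 mm high, 160 to 260 g, standing on the desk. Origin: centre of its underside. At its back (+x) a hook lip 60 mm wide, flush with the rim, runs 20 mm rearwards, then turns down to 24 mm below the rim; the slot behind the back wall is 17 mm. Hung, it leans up to 9 degrees, its weight being in front of the rail.
- hook (a point): On the pocket: the middle of the slot under its hook lip, at the lip's underside, 36.5 mm behind the pocket's middle and 75 mm above its underside. When it hangs, this point lies on the rail's top edge.
- mug: Bystander: white mug, 76 mm wide, 92 mm high, standing on the desk. Origin at the centre of its underside.
- radio: Bystander: black portable radio lying on its back, 200 x 52 x 30 mm with its stub antenna. Origin under the middle of its case.
- punch: Bystander: office hole punch with a red lever, 130 x 75 x 65 mm. Origin under its middle.
Not all that is in view belongs to the job. Leave any red look-alike of the pocket alone.

How it is judged:
On the way, in this order (a step that is already met when the one before it is completed fails the run):
1. the wedge carries the rail's right foot and the rail's end is level with the tape (z of rail_end in the frame of tape between -0.003 and 0.003 m and x of foot_toe in the frame of wedge between -0.06 and 0.06 m and y of foot_toe in the frame of wedge between -0.025 and 0.025 m and angle between the x axis of wedge and the x axis of rail_foot, either way round below 0.45 rad and contact force between wedge and rail above 1 N), for 0.3 s.
2. the pocket hangs by its lip on the empty stretch of the rail (z of hook in the frame of rail_free between -0.006 and 0.006 m and x of hook in the frame of rail_free between -0.009 and 0.009 m), for 0.2 s.
At the end, for the whole second after the job is handed in: The toe of the right foot rests on the wedge (square within 25 degrees), the rail's top edge at that end within 3 mm of the tape's middle (inside the band); the pocket hangs by its lip on the rail's empty stretch, upright within 14 degrees; wedge and pocket released and at rest (all of step 1 and all of step 2 and y of hook in the frame of rail_free between -0.13 and 0.13 m and angle between pocket's own z axis and vertical below 0.25 rad and linear speed of pocket below 0.02 m/s and linear speed of wedge below 0.01 m/s); the robot touches nothing.
It fails at once if the pocket is dropped: it moves faster than 0.4 m/s with no finger on it (linear speed of pocket above 0.4 m/s and contact force between the fingers and pocket below 0.05 N).
It fails at once if the mug is shifted by more than 20 mm or tipped (distance of mug from where it was at the start of the episode above 0.02 m or angle between mug's own z axis and vertical above 0.3 rad).
It fails at once if the radio is shifted by more than 20 mm (distance of radio from where it was at the start of the episode above 0.02 m).
It fails at once if the hole punch is shifted by more than 20 mm (distance of punch from where it was at the start of the episode above 0.02 m).
It also fails if it takes over 70 s, if anything falls off the work surface, if the arm or the gripper's body presses on something with over 40 N, if the wrist force passes 120 N, or if a joint passes its speed limit or range.

## Working session

There is one attempt and no reset: what is moved stays moved. The work goes in short steps, each a Python script; the robot and the scene stay as the last script left them, time stands still between calls to the robot, and variables do not carry over. Pictures are saved under pics/ and viewed, and the job is handed in when it is done.

```bash
mkdir -p pics; ls
cat > h.py <<'E'
import numpy as np, cv2
from plant import r
from scipy.spatial.transform import Rotation as R
def snap(name,fn):
    p=r.get_position();q=r.get_orientation()
    d=r.get_image(name)
    if 'T_tool_cam' in d:
        T=np.eye(4);T[:3,:3]=R.from_quat(q).as_matrix();T[:3,3]=p
        d['T']=T@np.array(d['T_tool_cam'])
    else:
        T=np.eye(4);T[:3,:3]=R.from_quat(d['attitude']).as_matrix();T[:3,3]=d['position'];d['T']=T
    cv2.imwrite('pics/%s.png'%fn,d['image'][:,:,::-1]); 
    import pickle; pickle.dump(d,open('pics/%s.pkl'%fn,'wb'))
    return d
def load(fn):
    import pickle; return pickle.load(open('pics/%s.pkl'%fn,'rb'))
def K(d): return np.array([[d['fx'],0,d['cx']],[0,d['fy'],d['cy']],[0,0,1.]])
def dist(d):
    for k in ('distortion','dist','D'):
        if k in d: return np.array(d[k],float)
    return np.zeros(5)
def ray(d,px):
    u=cv2.undistortPoints(np.array([[px]],float),K(d),dist(d))[0,0]
    v=d['T'][:3,:3]@np.array([u[0],-u[1],-1.]);
    return d['T'][:3,3],v/np.linalg.norm(v)
def onz(d,px,z):
    o,v=ray(d,px); return o+v*(z-o[2])/v[2]
def tri(obs):
    A=np.zeros((3,3));b=np.zeros(3);rs=[ray(d,p) for d,p in obs]
    for o,v in rs:
        P=np.eye(3)-np.outer(v,v);A+=P;b+=P@o
    X=np.linalg.solve(A,b)
    return X,[float(np.linalg.norm((np.eye(3)-np.outer(v,v))@(X-o))) for o,v in rs]
def proj(d,X):
    p=np.linalg.inv(d['T'])@np.r_[X,1]
    q=np.array([p[0],-p[1],-p[2]])
    return cv2.projectPoints(q[None],np.zeros(3),np.zeros(3),K(d),dist(d))[0][0,0]
E
python3 - <<'E'
from h import *
for n in('scene','top','wrist'):
    d=snap(n,n+'0'); print(n,{k:(np.round(v,4).tolist() if not isinstance(v,str) else v) for k,v in d.items() if k!='image'})
print(r.get_time_s(),r.grip_depth)
E
```

```text
pics
scene {'fx': 506.6983, 'fy': 506.6983, 'cx': 281.4196, 'cy': 208.5917, 'position': [1.5365, -0.1976, 1.3992], 'attitude': [0.2572, 0.2053, 0.5681, 0.7543], 'T': [[0.2702, -0.7515, 0.6019, 1.5365], [0.9627, 0.2221, -0.1548, -0.1976], [-0.0174, 0.6213, 0.7834, 1.3992], [0.0, 0.0, 0.0, 1.0]]}
top {'fx': 526.6711, 'fy': 526.6711, 'cx': 278.5727, 'cy': 206.2567, 'position': [0.2608, 0.0238, 1.6775], 'attitude': [0.0797, -0.0752, -0.6737, 0.7308], 'T': [[0.0809, 0.9728, -0.2172, 0.2608], [-0.9967, 0.0795, -0.0152, 0.0238], [0.0025, 0.2178, 0.976, 1.6775], [0.0, 0.0, 0.0, 1.0]]}
wrist {'fx': 336.6463, 'fy': 336.6463, 'cx': 288.2061, 'cy': 214.0185, 'T_tool_cam': [[-0.0015, 0.3195, -0.9476, -0.1422], [0.0007, 0.9476, 0.3195, 0.0818], [1.0, -0.0001, -0.0016, 0.0006], [0.0, 0.0, 0.0, 1.0]], 'T': [[0.2883, 0.9075, 0.3057, 0.2439], [-0.9575, 0.2732, 0.0919, -0.5274], [-0.0002, -0.3192, 0.9477, 0.3727], [0.0, 0.0, 0.0, 1.0]]}
0.15 0.0187
```

View pics/scene0.png

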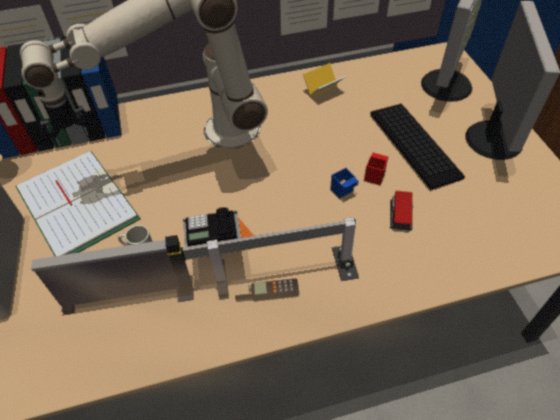

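View pics/top0.png

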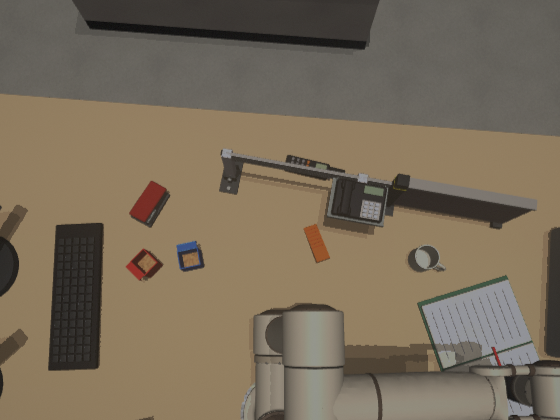

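View pics/wrist0.png

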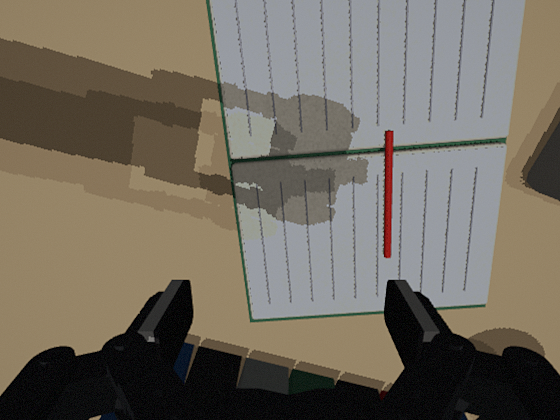

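Candidates in the top view: 
- **Pocket:** blue box at (190,257), or the red look-alike at (145,264). I choose the blue one.
- **Wedge:** the orange block at (317,243). The only other warm-coloured items are the red punch lever at (150,203), the red box and the yellow pad at scene (322,78).
- **Rail:** runs from (225,155) to (395,183), with the phone shelf at (358,200) and the tape post at (402,183).
- **Bystanders:** mug at (425,258), radio at (310,165).

Next come crops and rough positions.

Run:
```python
from h import *
d=load('top0'); s=load('scene0')
for n,p,z in [('wedge',(317,243),.01),('pocket',(190,257),.07),('red',(145,264),.07),('mug',(423,258),.09),('punch',(150,203),.05),('radio',(307,164),.03),('railL',(227,154),.22),('railR',(393,182),.22),('post',(402,181),.24)]:
    print(n,onz(d,p,z).round(3))
c=d['image'][150:280,140:300]; c2=d['image'][150:280,280:440]
a=np.hstack([cv2.resize(x,None,fx=2.5,fy=2.5,interpolation=cv2.INTER_CUBIC) for x in(c,c2)])
cv2.imwrite('pics/crop1.png',a[:,:,::-1])
c=s['image'][160:310,160:360]
cv2.imwrite('pics/crop2.png',cv2.resize(c,None,fx=4,fy=4,interpolation=cv2.INTER_CUBIC)[:,:,::-1])
```

```text
wedge [ 0.522 -0.082  0.01 ]
pocket [0.438 0.306 0.07 ]
red [0.405 0.44  0.07 ]
mug [ 0.49 -0.4   0.09]
punch [0.6   0.456 0.05 ]
radio [ 0.776 -0.032  0.03 ]
railL [0.728 0.208 0.22 ]
railR [ 0.683 -0.275  0.22 ]
post [ 0.682 -0.296  0.24 ]
```

View pics/crop1.png

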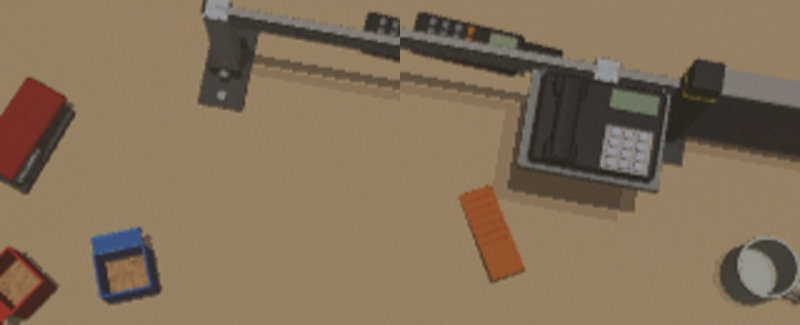

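View pics/crop2.png

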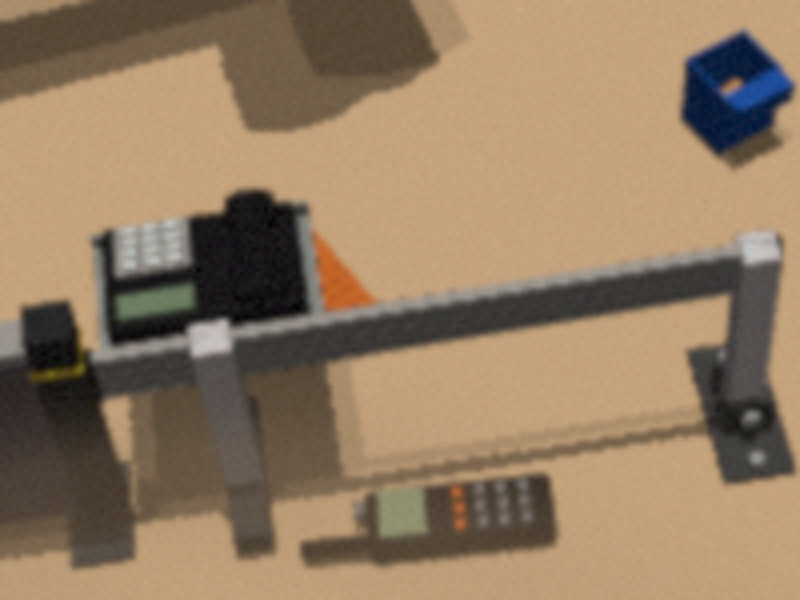

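Crops: the blue box, at full-image (190,257), has its lip on the side facing the rail, at about (188,247). The wedge has ridges and lies at (317,243). I can't tell yet which end is thin, so I'll look with the wrist camera.

```bash
cat >> h.py <<'E'
def ori(yaw,lean,flip=False):
    # tool x: forward(yaw)*sin(lean)+down*cos(lean); tool z: horizontal left
    f=np.array([np.cos(yaw),np.sin(yaw),0]);z=np.array([-np.sin(yaw),np.cos(yaw),0])
    x=f*np.sin(lean)-np.array([0,0,1])*np.cos(lean)
    if flip: z=-z
    y=np.cross(z,x)
    return R.from_matrix(np.c_[x,y,z]).as_quat()
E
python3 - <<'E'
from h import *
D=np.pi/180
for p,l in [((.40,-.13,.25),35),((.42,-.25,.32),30)]:
    q=r.inverse_kinematics(p,ori(-5*D,l*D)); print(None if q is None else np.round(q,2))
r.goto((.40,-.13,.25),ori(-5*D,35*D)); print(r.get_time_s()); snap('wrist','wA')
r.goto((.42,-.25,.32),ori(-5*D,30*D)); print(r.get_time_s()); snap('wrist','wB')
E
```

```text
[-0.96 -0.88  2.44  0.49  1.2  -2.54]
[-1.07 -0.49  2.07  0.45  1.28 -2.62]
2.1583
2.825
```

View pics/wA.png

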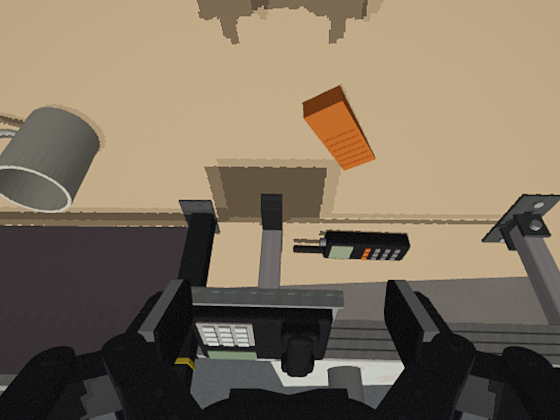

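View pics/wB.png

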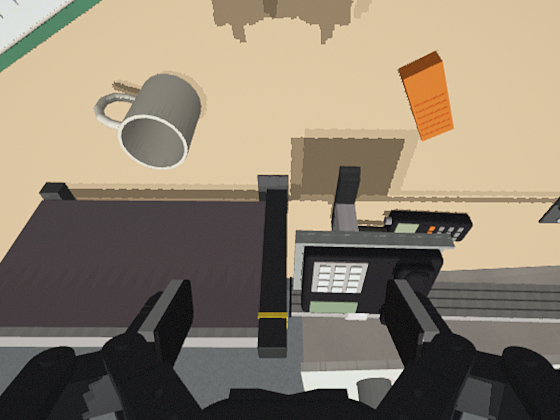

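A and B: in these views near is at the top. The wedge lies at A(340,127), with its thick end face (dark) towards the robot, so the thin end already points at the rail. The foot bar is at A(272,212) and B(349,180). The tape is at A(184,362) and B(273,316). I'll take two views from above of the rail end and tape, and zoom in on the foot.

Run:
```python
from h import *
D=np.pi/180
for n,p in [('wC',(.66,-.25,.38)),('wD',(.74,-.07,.38))]:
    q=r.inverse_kinematics(p,ori(-5*D,0)); print(None if q is None else np.round(q,2))
    r.goto(p,ori(-5*D,0)); print(r.get_time_s()); snap('wrist',n)
a=load('wA')['image'][75:255,160:420];b=load('wB')['image'][40:220,230:490]
cv2.imwrite('pics/cAB.png',np.vstack([cv2.resize(x,None,fx=1.65*1.0,fy=1.65,interpolation=cv2.INTER_CUBIC) for x in(a,b)])[:,:,::-1])
```

```text
[-0.53  0.47  0.92 -0.    1.75 -2.02]
3.9667
[-0.26  0.6   0.75 -0.    1.79 -1.74]
4.825
```

View pics/cAB.png

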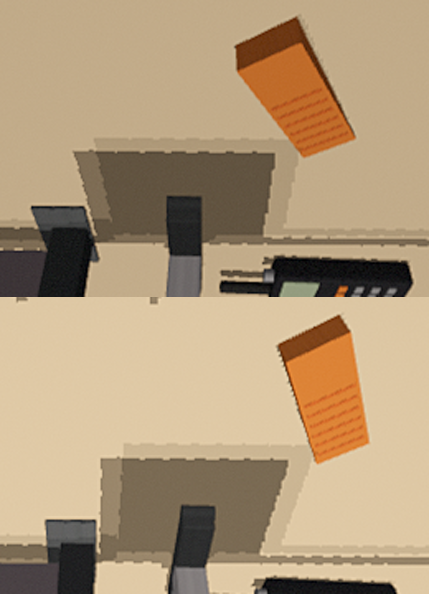

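View pics/wC.png

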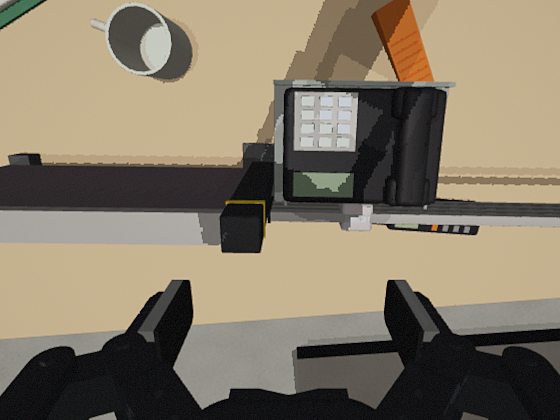

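View pics/wD.png

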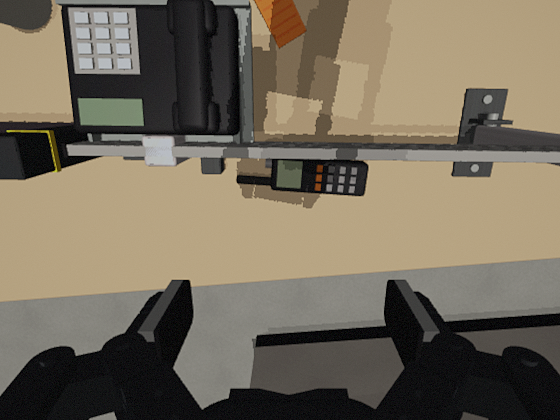

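Run:
```python
from h import *
a=load('wC')['image'][180:255,200:333];b=load('wD')['image'][110:185,0:133]
f=lambda x:cv2.resize(x,None,fx=6,fy=4,interpolation=cv2.INTER_NEAREST)
cv2.imwrite('pics/cCD.png',np.vstack([f(a),f(b)])[:,:,::-1])
```

```text
(no output)
```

View pics/cCD.png

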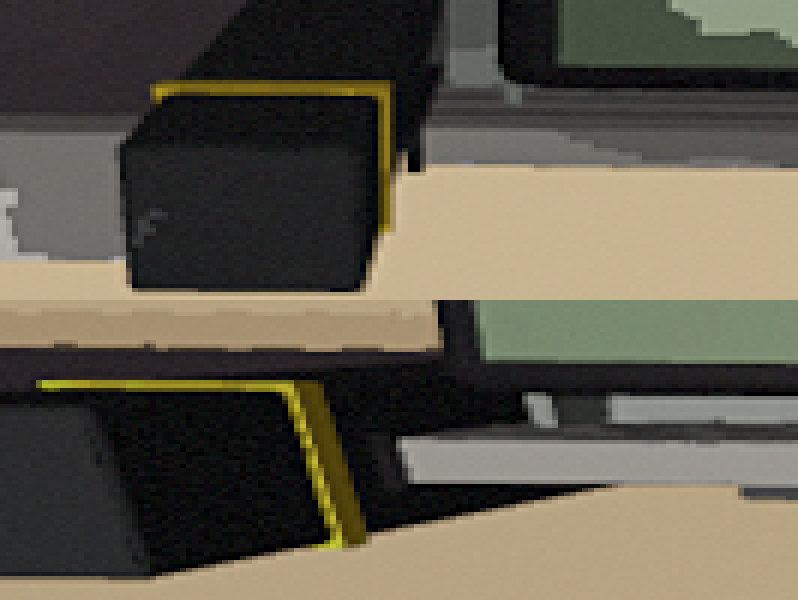

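Run:
```python
from h import *
C=load('wC');Dd=load('wD');A=load('wA');B=load('wB')
c=lambda x,y:(200+x/6-.5,180+y/4-.5)
d=lambda x,y:(x/6-.5,110+(y-300)/4-.5)
for n,p,q in [('tape corner front',c(384.5,89.5),d(305,384)),('tape low',c(391,82),d(319,381)),('tape up',c(378,97),d(290,388)),('tape back',c(386,230),d(353,545)),('rail back',c(422,168),d(408,484)),('rail front',c(422,130),d(398,438))]:
    print(n,tri([(C,p),(Dd,q)]))
# wedge masks etc
for n in 'wA','wB':
    im=load(n)['image']; h=cv2.cvtColor(im,cv2.COLOR_RGB2HSV)
    m=cv2.inRange(h,(4,170,60),(20,255,255)); n_,l,s,ce=cv2.connectedComponentsWithStats(m)
    i=1+np.argmax(s[1:,4]); print(n,s[i],ce[i])
    cnt=cv2.findContours((l==i).astype(np.uint8),cv2.RETR_EXTERNAL,cv2.CHAIN_APPROX_NONE)[0][0]
    print(cv2.approxPolyDP(cnt,3,True)[:,0].tolist())
```

```text
tape corner front (array([ 0.66411448, -0.27434453,  0.22234117]), [0.00028216857736640795, 0.00028216857736618406])
tape low (array([ 0.66340948, -0.27352723,  0.21998779]), [7.603166972355624e-05, 7.60316697234696e-05])
tape up (array([ 0.66488861, -0.27518838,  0.22480723]), [0.0005110658622638253, 0.0005110658622637968])
tape back (array([ 0.69922028, -0.27798653,  0.22269978]), [0.0001909590806969951, 0.00019095908069735365])
rail back (array([ 0.6872458 , -0.27144827,  0.21383129]), [2.5766714666676048e-05, 2.576671466660135e-05])
rail front (array([ 0.67729449, -0.27031366,  0.21346295]), [0.00038393633501620594, 0.00038393633501619787])
wA [ 303   86   72   84 3236] [337.44901112 128.00772559]
[[338, 86], [303, 102], [305, 120], [345, 169], [374, 157]]
wB [ 399   51   54   90 3028] [427.59610304  95.01122853]
[[435, 51], [399, 69], [422, 140], [452, 128], [442, 63]]
```

Run:
```python
from h import *
C=load('wC');Dd=load('wD');A=load('wA');B=load('wB')
# triangulated
for n,a,b in [('thickL bot',(338.5,86),(435.5,51)),('thickR bot',(302.5,102),(398.5,69)),('thinR',(345,169.5),(422,140.5)),('thinL',(374.5,157),(453,128)),('thickR top',(304,120),(405,86))]:
    print(n,tri([(A,a),(B,b)]))
# on planes
for im,pts in((A,[(338.5,86),(302.5,102),(345,169.5),(374.5,157)]),(B,[(435.5,51),(398.5,69),(422,140.5),(453,128)])):
    P=[onz(im,p,z)[:2] for p,z in zip(pts,(0,0,.004,.004))]
    tk=(P[0]+P[1])/2;tn=(P[2]+P[3])/2;v=tn-tk
    print('thick',tk.round(4),'thin',tn.round(4),'len',np.linalg.norm(v),'w',np.linalg.norm(P[0]-P[1]),np.linalg.norm(P[2]-P[3]),'yaw',np.degrees(np.arctan2(v[1],v[0])),'ctr',((tk+tn)/2).round(4))
# rail edges in wD
g=cv2.cvtColor(Dd['image'],cv2.COLOR_RGB2GRAY)
for u in (100,230,400,520): print(u,g[138:172,u].tolist())
# foot crop
for n,(x,y) in (('wA',(245,180)),('wB',(320,150))):
    cv2.imwrite('pics/f%s.png'%n,cv2.resize(load(n)['image'][y:y+60,x:x+60],None,fx=8,fy=8,interpolation=cv2.INTER_NEAREST)[:,:,::-1])
a=cv2.imread('pics/fwA.png');b=cv2.imread('pics/fwB.png')
cv2.imwrite('pics/fAB.png',np.clip(cv2.resize(np.hstack([a,b]),(800,400)).astype(float)*1.8,0,255).astype(np.uint8))
```

```text
thickL bot (array([ 0.45850315, -0.08397292,  0.00468175]), [0.0001227024766045859, 0.00012270247660446936])
thickR bot (array([ 0.47775452, -0.12221187,  0.00085846]), [0.0005123861506288287, 0.0005123861506287605])
thinR (array([ 5.89064307e-01, -7.08294679e-02, -7.40534043e-05]), [0.0003372725238279639, 0.0003372725238279906])
thinL (array([ 5.70176982e-01, -3.29090360e-02, -1.63926272e-04]), [0.0007061331921557482, 0.0007061331921557073])
thickR top (array([ 0.48372572, -0.1204559 ,  0.02728988]), [0.0026155013689292523, 0.0026155013689293494])
thick [ 0.4696 -0.103 ] thin [ 0.5752 -0.0529] len 0.11684330015317373 w 0.04222985363191048 0.04176614208882832 yaw 25.409940697480756 ctr [ 0.5224 -0.0779]
thick [ 0.4697 -0.1018] thin [ 0.5767 -0.0536] len 0.11735314571301841 w 0.04344362192762044 0.042279283664816175 yaw 24.270266261081154 ctr [ 0.5232 -0.0777]
100 [35, 55, 53, 42, 55, 65, 52, 119, 158, 154, 151, 151, 152, 152, 153, 153, 158, 125, 37, 138, 175, 166, 166, 166, 166, 165, 165, 167, 164, 164, 166, 166, 166, 165]
230 [148, 152, 145, 125, 85, 42, 48, 50, 61, 85, 99, 100, 99, 98, 98, 98, 97, 97, 96, 104, 151, 170, 168, 166, 166, 167, 166, 166, 168, 166, 167, 168, 166, 166]
400 [108, 109, 110, 110, 106, 85, 55, 50, 46, 46, 44, 103, 139, 139, 135, 135, 136, 134, 135, 133, 134, 132, 155, 169, 166, 166, 167, 166, 167, 166, 167, 168, 166, 167]
520 [65, 64, 65, 61, 64, 64, 64, 54, 45, 50, 57, 57, 46, 115, 154, 153, 150, 150, 151, 149, 151, 152, 150, 142, 151, 168, 163, 165, 164, 165, 164, 164, 165, 165]
```

View pics/fAB.png

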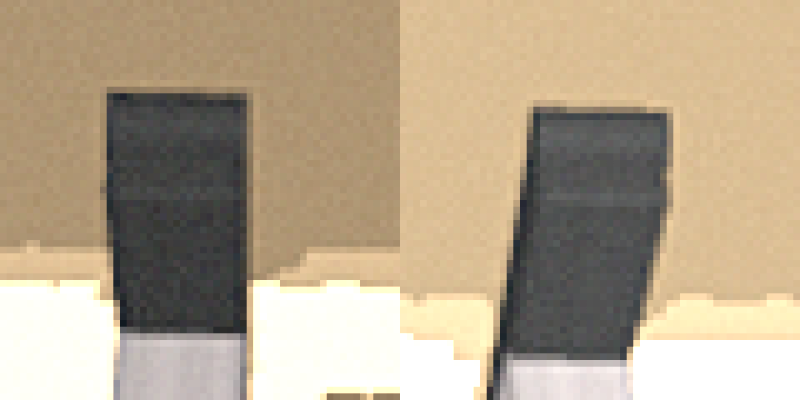

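Run:
```python
from h import *
C=load('wC');Dd=load('wD');A=load('wA');B=load('wB')
print('toe',tri([(A,(271.1,193.3)),(B,(349.9,165.5))]), onz(A,(271.1,193.3),.010),onz(B,(349.9,165.5),.010))
P=np.array([onz(Dd,(u,v),z) for u,v,z in[(100,150.2,.2145),(230,152,.2165),(400,154.3,.2195),(520,156.2,.2215)]]);print(P.round(4))
v=P[-1]-P[0];print(np.degrees(np.arctan2(-v[0],v[1])))
# top view rail check
g=cv2.cvtColor(load('top0')['image'],cv2.COLOR_RGB2GRAY)
for u in (240,280,320): print(u,g[145:185,u].tolist())
```

```text
toe (array([ 0.61601049, -0.17480739,  0.01253445]), [5.0831308252283835e-05, 5.083130825218471e-05]) [ 0.61895804 -0.1752985   0.01      ] [ 0.61827406 -0.17435996  0.01      ]
[[ 0.6851 -0.2401  0.2145]
 [ 0.6968 -0.1221  0.2165]
 [ 0.7119  0.03    0.2195]
 [ 0.7226  0.1358  0.2215]]
-5.700849441974485
240 [131, 131, 131, 131, 132, 131, 131, 131, 129, 124, 125, 118, 82, 55, 56, 53, 56, 63, 65, 64, 65, 65, 65, 64, 65, 61, 51, 51, 52, 54, 62, 68, 81, 98, 116, 128, 128, 129, 130, 131]
280 [131, 130, 130, 131, 131, 131, 130, 132, 131, 131, 132, 132, 131, 132, 131, 130, 127, 124, 126, 119, 56, 51, 54, 63, 91, 131, 131, 130, 131, 132, 131, 131, 131, 121, 86, 86, 87, 99, 117, 117]
320 [131, 130, 130, 130, 131, 130, 130, 130, 131, 131, 130, 131, 130, 130, 130, 130, 118, 54, 65, 105, 118, 119, 114, 105, 122, 127, 120, 51, 53, 56, 52, 49, 40, 41, 71, 121, 130, 130, 131, 130]
```

```bash
python3 - <<'E'
from h import *
d=load('wD'); T=np.array(d['T_tool_cam'])
def pj(X):
    p=np.linalg.inv(T)@np.r_[X,1]; return np.array([d['cx']+d['fx']*p[0]/-p[2], d['cy']-d['fy']*p[1]/-p[2]]).round(1)
for x in(.013,0,-.013): print(x,[pj((x,y,.0425)).tolist() for y in(-.011,0,.011)],[pj((x,y,.057)).tolist() for y in(-.011,0.011)])
D=np.pi/180
f=np.array([np.cos(-5.7*D),np.sin(-5.7*D),0])
for l in (30,35,40):
  for nm,p,yaw in (('w',np.array([.523-.042*np.cos(24.8*D),-.078-.042*np.sin(24.8*D),.012]),24.8),('f',np.array([.619,-.1766,.012])-.042*f,-5.7)):
    for fl in(0,1):
        q=r.inverse_kinematics(p,ori(yaw*D,l*D,fl)); print(l,nm,fl,p.round(3),None if q is None else np.round(q,2))
E
python3 - <<'E'
import cv2
im=cv2.imread('pics/wD.png')[270:420,100:480]
cv2.imwrite('pics/cf.png',cv2.convertScaleAbs(cv2.resize(im,None,fx=2.1,fy=2.1),alpha=2.2))
E
```

```text
0.013 [[370.7, 288.1], [372.4, 269.4], [374.1, 250.0]] [[398.3, 288.2], [402.9, 250.0]]
0 [[376.8, 302.2], [378.8, 282.4], [380.8, 261.7]] [[406.4, 302.2], [411.8, 261.7]]
-0.013 [[383.9, 318.5], [386.2, 297.5], [388.6, 275.4]] [[416.0, 318.6], [422.2, 275.4]]
30 w 0 [ 0.485 -0.096  0.012] [-0.75  0.09  2.28  0.78  0.72  2.94]
30 w 1 [ 0.485 -0.096  0.012] [-0.75  0.09  2.28  0.78  0.72 -0.2 ]
30 f 0 [ 0.577 -0.172  0.012] [-0.62  0.25  2.08  0.66  0.42 -2.65]
30 f 1 [ 0.577 -0.172  0.012] [-0.62  0.25  2.08  0.66  0.42  0.49]
35 w 0 [ 0.485 -0.096  0.012] [-0.81  0.1   2.32  0.93  0.75  2.76]
35 w 1 [ 0.485 -0.096  0.012] [-0.81  0.1   2.32  0.93  0.75 -0.38]
35 f 0 [ 0.577 -0.172  0.012] [-0.65  0.24  2.14  0.97  0.37 -2.97]
35 f 1 [ 0.577 -0.172  0.012] [-0.65  0.24  2.14  0.97  0.37  0.17]
40 w 0 [ 0.485 -0.096  0.012] [-0.87  0.12  2.35  1.06  0.79  2.58]
40 w 1 [ 0.485 -0.096  0.012] [-0.87  0.12  2.35  1.06  0.79 -0.56]
40 f 0 [ 0.577 -0.172  0.012] [-0.68  0.24  2.19  1.33  0.37  2.94]
40 f 1 [ 0.577 -0.172  0.012] [-0.68  0.24  2.19  1.33  0.37 -0.21]
```

View pics/cf.png

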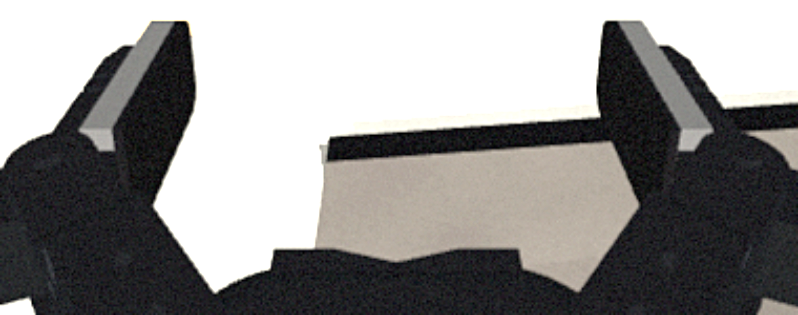

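Measured so far:
- **Wedge:** centre (0.523,-0.078), yaw 24.8°, thin end towards the rail.
- **Rail:** yaw -5.7°, toe at about (0.623,-0.177).
- **Heights:** tape 0.2225, rail end 0.2136, so the end must rise about 8.9 mm. That puts the toe at wedge x ≈ +4 mm.

I'll grip the wedge with the tool leaning 42°. The camera then sits on the robot side.

Run:
```python
from h import *
D=np.pi/180; L=42*D
w=np.array([.523,-.078,0]); yw=24.8*D; yr=-5.7*D
fw=np.array([np.cos(yw),np.sin(yw),0]); fr=np.array([np.cos(yr),np.sin(yr),0])
toe=np.array([.623,-.177,0])
g=w-.036*fw+[0,0,.008]
st=toe-(.085+.036)*fr+[0,0,.008]; fi=toe-(.004+.036)*fr+[0,0,.008]
back=lambda p,y,d:p-d*R.from_quat(ori(y,L)).as_matrix()[:,0]
for p,y in((np.array([.42,-.1,.35]),yw),(back(g,yw,.09),yw),(g,yw),(st,yr),(fi,yr)):
    q=r.inverse_kinematics(p,ori(y,L)); print(p.round(3),None if q is None else np.round(q,2))
print(r.get_time_s(),r.get_joints())
```

```text
[ 0.42 -0.1   0.35] None
[ 0.436 -0.118  0.075] [-1.06 -0.16  2.44  0.9   1.02  2.65]
[ 0.49  -0.093  0.008] [-0.88  0.16  2.34  1.13  0.8   2.51]
[ 0.503 -0.165  0.008] [-0.82  0.11  2.4   1.49  0.46  2.65]
[ 0.583 -0.173  0.008] [-0.68  0.27  2.19  1.49  0.38  2.77]
4.875 [-2.59345684e-01  5.95573594e-01  7.51795680e-01 -8.50393233e-04
  1.79379106e+00 -1.74040888e+00]
```

Run:
```python
from h import *
D=np.pi/180; L=42*D
yw=24.8*D
for l in(0,15,25,30):
    q=r.inverse_kinematics((.46,-.1,.28),ori(yw,l*D)); print(l,None if q is None else np.round(q,2))
w=np.array([.523,-.078,0]);fw=np.array([np.cos(yw),np.sin(yw),0]);g=w-.036*fw+[0,0,.008]
b=g-.09*R.from_quat(ori(yw,L)).as_matrix()[:,0]
r.goto((.46,-.1,.28),ori(yw,15*D)); print(r.get_time_s(),np.round(r.get_joints(),2))
r.goto(b,ori(yw,L)); print(r.get_time_s(),np.round(r.get_joints(),2)); snap('wrist','wE')
```

```text
0 [-0.47 -0.15  1.81 -0.    1.48 -2.48]
15 [-0.63 -0.32  1.97  0.23  1.37 -2.66]
25 [-0.75 -0.42  2.08  0.41  1.33 -2.82]
30 [-0.81 -0.46  2.13  0.51  1.32 -2.9 ]
6.0333 [-0.63 -0.32  1.97  0.23  1.37 -2.66]
10.4167 [-1.06 -0.16  2.44  0.9   1.02  2.65]
```

View pics/wE.png

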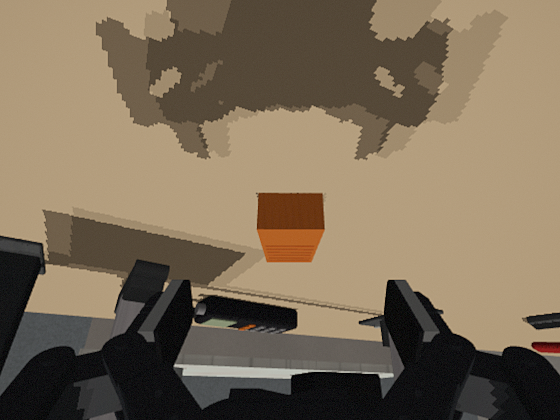

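The wedge sits centred between the fingers at (291,228), with its thick end facing me and its sides parallel to the jaws. Going in to grasp.

Run:
```python
from h import *
D=np.pi/180; L=42*D
e=load('wE'); tk=[onz(e,p,0) for p in((257,193.5),(324,193.5))]; m=(tk[0]+tk[1])/2; print('thick',m.round(4),np.linalg.norm(tk[0]-tk[1]))
yw=24.8*D;fw=np.array([np.cos(yw),np.sin(yw),0]);print('ctr',(m+.06*fw).round(4))
w=np.array([.523,-.078,0]);g=w-.036*fw+[0,0,.008]
print(r.servo_line(g,None,0.08,15),r.get_position().round(4),r.get_ft_force())
r.gripper_close(); print(r.get_time_s(),r.get_finger_gap(),r.get_ft_force()); snap('wrist','wF')
```

```text
thick [ 0.4691 -0.1019  0.    ] 0.04599244176411555
ctr [ 0.5236 -0.0767  0.    ]
False [ 0.4904 -0.0934  0.0083] [ 0.2044278  -0.28765841  0.07736984]
12.2083 0.04249018603306088 [-3.41635214 -1.6306848   5.65294691]
```

View pics/wF.png

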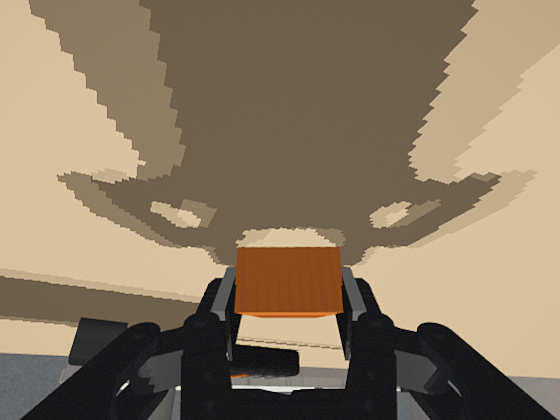

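Run:
```python
from h import *
D=np.pi/180; L=42*D; yr=-5.7*D
f=load('wF'); tk=[onz(f,p,0) for p in((236.5,247),(342,247))]; m=(tk[0]+tk[1])/2
p=r.get_position();print('thick',m.round(4),'TCP',p.round(4),'off',np.linalg.norm((p-m)[:2]),np.linalg.norm(tk[0]-tk[1]))
fr=np.array([np.cos(yr),np.sin(yr),0]);toe=np.array([.623,-.177,0])
st=toe-(.085+.036)*fr;st[2]=p[2]
print(r.servo_line(st,ori(yr,L),0.06),r.get_position().round(4),r.get_time_s(),r.get_ft_force().round(1),r.get_finger_gap()); snap('wrist','wG')
```

```text
thick [ 0.4694 -0.1032  0.    ] TCP [ 0.4906 -0.0934  0.0084] off 0.023309109410244007 0.045654168467699825
False [ 0.5026 -0.1649  0.0085] 13.625 [0.4 2.1 1.6] 0.042982691353707206
```

View pics/wG.png

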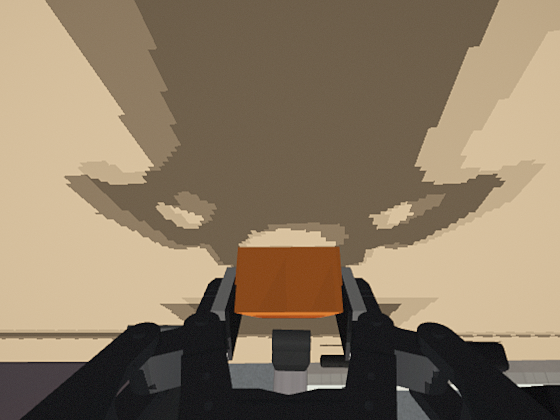

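Run:
```python
from h import *
D=np.pi/180; yr=-5.7*D
g=load('wG');A=load('wA');B=load('wB')
print(tri([(A,(271.1,193.3)),(B,(349.9,165.5)),(g,(291.5,331))]),onz(g,(291.5,331),.010))
p=r.get_position();fr=np.array([np.cos(yr),np.sin(yr),0]);toe=np.array([.623,-.177,0])
for x in(.040,.005):
    t=toe-(x+.0365)*fr;t[2]=p[2]
    print(r.servo_line(t,None,0.04),r.get_position().round(4),r.get_time_s(),r.get_ft_force().round(1),r.get_finger_gap())
snap('wrist','wH');snap('scene','sH')
```

```text
(array([ 0.61800119, -0.17465772,  0.01048723]), [0.000567141106435202, 0.0002554440357150449, 0.00032997765227133234]) [ 0.61976303 -0.17453344  0.01      ]
False [ 0.5465 -0.1696  0.0084] 14.9417 [-12.4   1.4  13.2] 0.042773704741608916
False [ 0.5811 -0.1731  0.0084] 15.9667 [-13.8   1.3  14.6] 0.04267469313301084
```

View pics/wH.png

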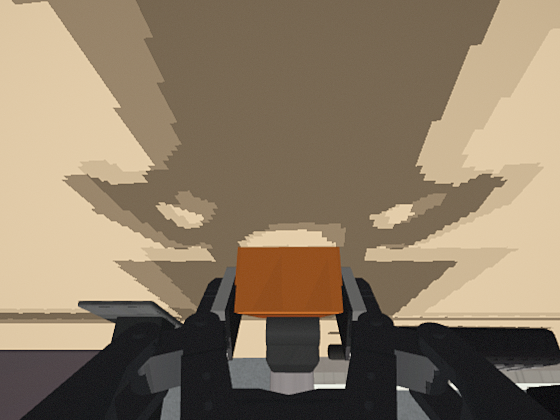

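The foot sits on the wedge, with the toe at (292,345) centred over it. I'll release, back out along the tool axis and measure the rail end against the tape from above.

Run:
```python
from h import *
D=np.pi/180; yr=-5.7*D
r.ungrasp(); print(r.get_position().round(4),r.get_ft_force().round(1),r.get_finger_gap())
x=R.from_quat(r.get_orientation()).as_matrix()[:,0]
r.servo_line(r.get_position()-.12*x,None,0.15); snap('wrist','wI'); print(r.get_time_s(),np.round(r.get_joints(),2))
```

```text
[ 0.5817 -0.1728  0.0083] [ 0.9  0.  -0.7] 0.08541685619947215Traceback (most recent call last):
  File "<stdin>", line 5, in <module>
plant.PlanningError: the arm cannot follow that straight line within its joint ranges
```

Run:
```python
from h import *
D=np.pi/180; yr=-5.7*D
x=R.from_quat(r.get_orientation()).as_matrix()[:,0]
p=r.get_position()
try: r.servo_line(p-.07*x,None,0.12)
except Exception as e:
    print(e); r.servo_line(p-.04*x,None,0.12)
snap('wrist','wI'); print(r.get_time_s(),np.round(r.get_joints(),2),r.get_position())
for l in(0,15,25,35):
  for P in((.46,-.17,.15),(.5,-.17,.3),(.66,-.25,.38)):
    q=r.inverse_kinematics(P,ori(yr,l*D)); print(l,P,None if q is None else np.round(q,2))
```

```text
the arm cannot follow that straight line within its joint ranges
17.1 [-0.72  0.13  2.28  1.32  0.41  2.92] [ 0.55526772 -0.1702085   0.03788307]
0 (0.46, -0.17, 0.15) [-0.6   0.02  1.91 -0.    1.21 -2.07]
0 (0.5, -0.17, 0.3) [-0.56 -0.    1.63 -0.    1.51 -2.03]
0 (0.66, -0.25, 0.38) [-0.53  0.47  0.92 -0.    1.75 -2.  ]
15 (0.46, -0.17, 0.15) [-0.7  -0.18  2.12  0.17  0.99 -2.25]
15 (0.5, -0.17, 0.3) [-0.64 -0.21  1.84  0.14  1.28 -2.13]
15 (0.66, -0.25, 0.38) [-0.59  0.25  1.22  0.12  1.44 -2.06]
25 (0.46, -0.17, 0.15) [-0.78 -0.31  2.26  0.35  0.87 -2.43]
25 (0.5, -0.17, 0.3) [-0.7  -0.34  1.98  0.27  1.15 -2.24]
25 (0.66, -0.25, 0.38) [-0.63  0.13  1.4   0.23  1.24 -2.13]
35 (0.46, -0.17, 0.15) [-0.87 -0.42  2.4   0.6   0.79 -2.69]
35 (0.5, -0.17, 0.3) [-0.78 -0.47  2.12  0.43  1.03 -2.39]
35 (0.66, -0.25, 0.38) [-0.67  0.02  1.57  0.36  1.06 -2.24]
```

View pics/wI.png

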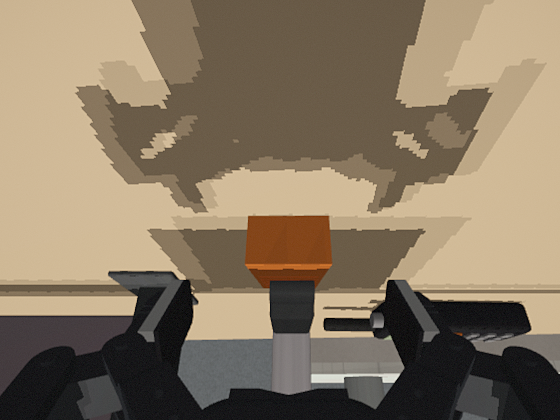

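Run:
```python
from h import *
D=np.pi/180; yr=-5.7*D
ok=False
for P,l,y in(((.45,-.16,.14),45,5),((.45,-.14,.14),50,10),((.45,-.14,.12),45,20),((.47,-.15,.10),45,10)):
    try:
        r.servo_line(P,ori(y*D,l*D),.2); print('ok',P,l,y); break
    except Exception as e: print(P,l,y,e)
print(r.get_time_s(),np.round(r.get_joints(),2),r.get_position())
```

```text
(0.45, -0.16, 0.14) 45 5 the arm cannot follow that straight line within its joint ranges
ok (0.45, -0.14, 0.14) 50 10
18.0 [-1.12 -0.42  2.55  1.03  1.03  2.84] [ 0.45012445 -0.14002872  0.13967009]
```

Run:
```python
from h import *
D=np.pi/180; yr=-5*D
r.goto((.46,-.15,.28),ori(yr,15*D)); print(r.get_time_s(),np.round(r.get_joints(),2))
for n,p in [('wC2',(.66,-.25,.38)),('wD2',(.74,-.07,.38))]:
    r.goto(p,ori(yr,0)); print(r.get_time_s()); snap('wrist',n)
a=load('wC2')['image'][180:255,200:333];b=load('wD2')['image'][110:185,0:133]
f=lambda x:cv2.resize(x,None,fx=6,fy=4,interpolation=cv2.INTER_NEAREST)
cv2.imwrite('pics/cCD2.png',np.vstack([f(a),f(b)])[:,:,::-1])
```

```text
22.1333 [-0.66 -0.33  1.98  0.15  1.27 -2.17]
23.125
23.9833
```

View pics/cCD2.png

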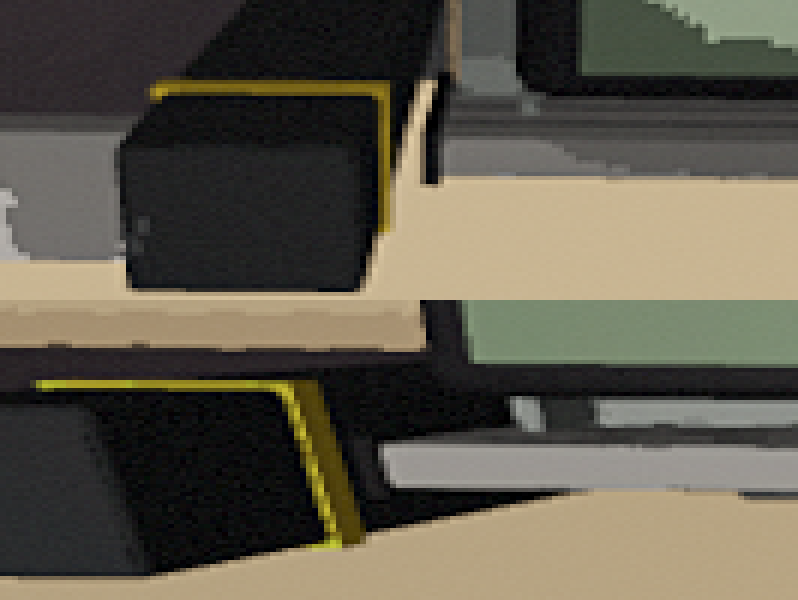

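View pics/wC2.png

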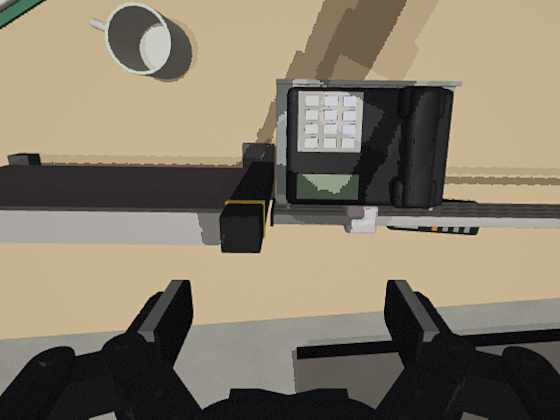

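Run:
```python
from h import *
C=load('wC2');Dd=load('wD2')
c=lambda x,y:(200+x/6-.5,180+y/4-.5)
d=lambda x,y:(x/6-.5,110+(y-300)/4-.5)
for n,p,q in [('tape corner front',c(384.5,89.5),d(301,384)),('tape low',c(391,82),d(315,381)),('tape up',c(378,97),d(286,388)),('tape back',c(386,230),d(350,545)),('rail back',c(441,179),d(390,490)),('rail front',c(441,140),d(380,443))]:
    print(n,tri([(C,p),(Dd,q)]))
for n in('wC','wC2','wD','wD2'):
    im=load(n)['image'].astype(int)
    m=(im[...,0]>90)&(im[...,1]>70)&(im[...,2]<60)
    print(n,m.sum(),load(n)['T'][:3,3].round(4))
```

```text
tape corner front (array([ 0.66411732, -0.27413679,  0.22289102]), [0.00023151356194789957, 0.00023151356194831137])
tape low (array([ 0.66341289, -0.27332021,  0.22055194]), [0.00012509273260594107, 0.00012509273260599395])
tape up (array([ 0.66489071, -0.27497951,  0.22534351]), [0.0004591239099597006, 0.0004591239099595735])
tape back (array([ 0.69919455, -0.27779691,  0.22299156]), [0.00012825710284773754, 0.00012825710284761774])
rail back (array([ 0.68729979, -0.26785061,  0.22299175]), [0.00022337503218883113, 0.00022337503218882528])
rail front (array([ 0.67741666, -0.26676343,  0.22247997]), [0.00012171917490999055, 0.00012171917490988938])
wC 2215 [ 0.5767 -0.2434  0.5228]
wC2 182 [ 0.5772 -0.2435  0.5222]
wD 667 [ 0.657  -0.0651  0.5227]
wD2 315 [ 0.657  -0.0647  0.5226]
```

The wedge is right: rail end 0.2225–0.2230 against a tape middle of 0.2229, well inside ±3 mm. Next I look at the pocket from two places with the wrist camera.

Run:
```python
from h import *
D=np.pi/180
for n,p,y in [('wP1',(.50,.25,.28),10),('wP2',(.46,.36,.28),10)]:
    q=r.inverse_kinematics(p,ori(y*D,0)); print(None if q is None else np.round(q,2))
    r.goto(p,ori(y*D,0)); print(r.get_time_s()); snap('wrist',n)
```

```text
[ 0.25  0.09  1.58 -0.    1.48 -1.5 ]
25.5583
[ 0.46  0.15  1.51 -0.    1.48 -1.29]
26.15
```

View pics/wP1.png

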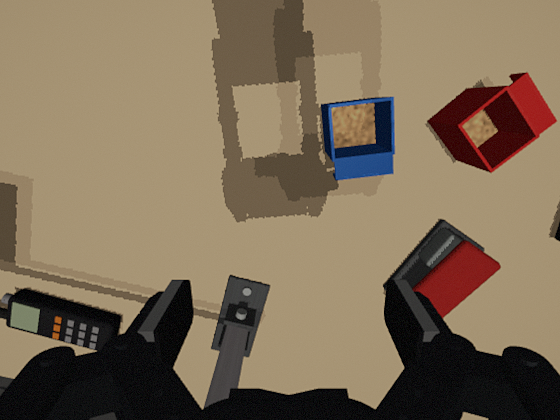

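View pics/wP2.png

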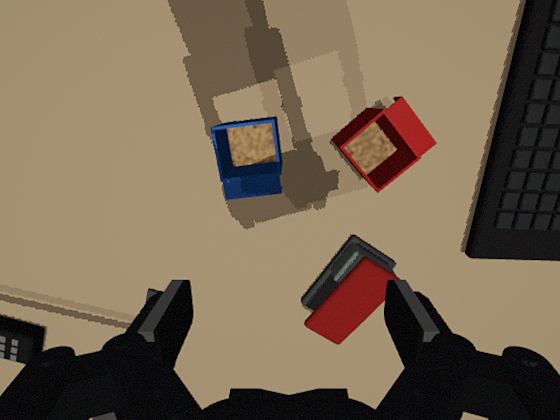

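Run:
```python
from h import *
a=load('wP1')['image'][85:195,310:410];b=load('wP2')['image'][105:215,200:300]
f=lambda x:cv2.resize(x,None,fx=4,fy=5,interpolation=cv2.INTER_NEAREST)
cv2.imwrite('pics/cP.png',cv2.convertScaleAbs(np.hstack([f(a),f(b)])[:,:,::-1],alpha=1.5))
```

```text
(no output)
```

View pics/cP.png

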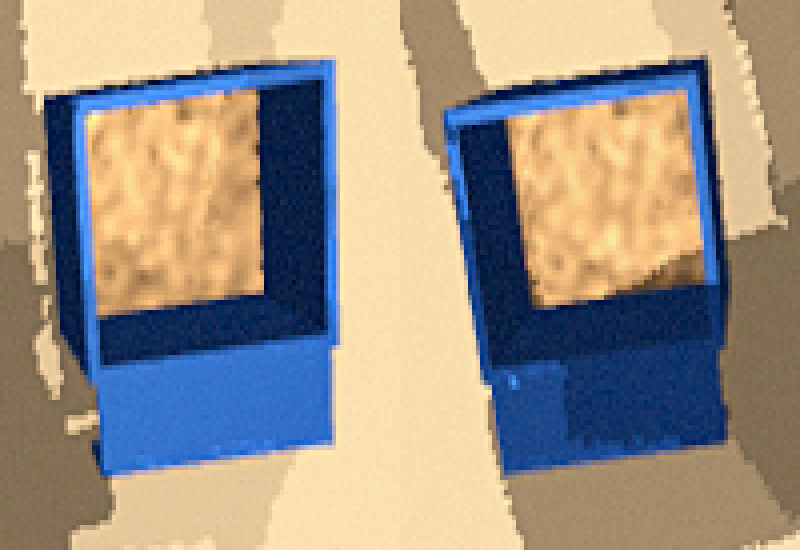

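Run:
```python
from h import *
P=load('wP1');Q=load('wP2')
a=lambda x,y:(310+x/4-.5,85+y/5-.5)
b=lambda x,y:(200+(x-400)/4-.5,105+y/5-.5)
X={}
for n,p,q in [('FR',a(76,102),b(446,112)),('FL',a(335,64),b(701,70)),('BR',a(95,382),b(487,383)),('BL',a(337,345),b(722,345)),('LR',a(106,472),b(502,472)),('LL',a(332,442),b(727,442))]:
    X[n],e=tri([(P,p),(Q,q)]); print(n,X[n].round(4),np.round(e,4))
# plane z=.078
for im,c,pts in((P,a,[(76,102),(335,64),(106,472),(332,442)]),(Q,b,[(446,112),(701,70),(502,472),(727,442)])):
    W=[onz(im,c(*p),.078)[:2] for p in pts]
    fm=(W[0]+W[1])/2;lm=(W[2]+W[3])/2;v=lm-fm
    print('front',fm.round(4),'lipback',lm.round(4),'len',np.linalg.norm(v),'yaw',np.degrees(np.arctan2(v[1],v[0])),'edge yaws',[np.degrees(np.arctan2(-(B-A)[0],(B-A)[1])) for A,B in((W[0],W[1]),(W[2],W[3]))],np.linalg.norm(W[0]-W[1]),'ctr',(fm+v/np.linalg.norm(v)*.028).round(4))
```

```text
FR [0.4174 0.2734 0.0771] [0.0001 0.0001]
FL [0.399  0.3347 0.0734] [0.0006 0.0006]
BR [0.4702 0.2897 0.0779] [0. 0.]
BL [0.4519 0.349  0.077 ] [0.0003 0.0003]
LR [0.4877 0.2962 0.0806] [0.0002 0.0002]
LL [0.4721 0.3537 0.0761] [0.0001 0.0001]
front [0.4087 0.3035] lipback [0.4799 0.3248] len 0.07433105275624165 yaw 16.656282320719065 edge yaws [np.float64(16.363538755837837), np.float64(16.197489476881355)] 0.06272212788529892 ctr [0.4355 0.3115]
front [0.4077 0.3041] lipback [0.4802 0.3248] len 0.07545418602224811 yaw 15.91164787233811 edge yaws [np.float64(17.309600226172513), np.float64(16.400284243010894)] 0.06392340850300855 ctr [0.4346 0.3118]
```

The pocket's rim stands at 0.077. Its centre is (0.435,0.312), yaw 16.4°, with the lip towards the rail. I choose the blue box at P1(360,130); the red one at (490,125) stays. I'll grip it across its sides from above.

Run:
```python
from h import *
D=np.pi/180; yp=16.4*D
r.goto((.435,.3117,.15),ori(yp,0)); snap('wrist','wQ')
print(r.servo_line((.435,.3117,.032),None,.12,12),r.get_position().round(4),r.get_ft_force().round(2))
r.gripper_close(); print(r.get_time_s(),r.get_finger_gap(),r.get_ft_force().round(2)); snap('wrist','wR'); print(np.round(r.get_joints(),2))
cv2.imwrite('pics/qr.png',np.hstack([load(n)['image'][:,80:480] for n in('wQ','wR')])[:,:,::-1])
```

```text
False [0.4358 0.3121 0.0329] [ 0.26 -0.37  0.32]
28.3333 0.0635032018543458 [-0.36  1.73  5.49]
[ 0.4   0.31  1.85  0.    0.98 -1.46]
```

View pics/qr.png

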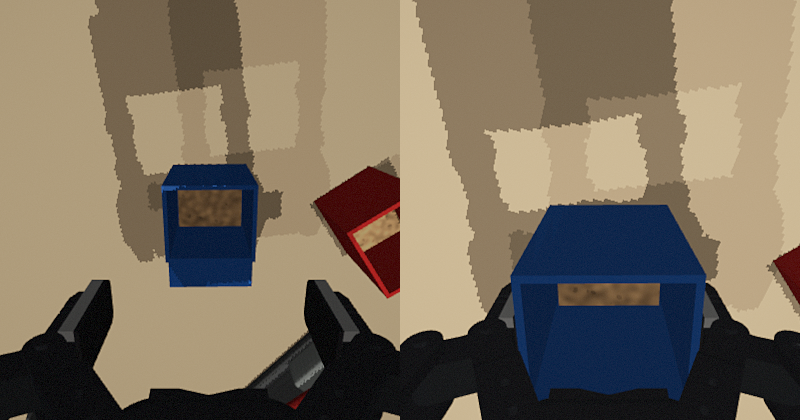

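Run:
```python
from h import *
D=np.pi/180; yp=16.4*D
d=load('wR');im=d['image'].astype(int)
g=im[:,288]; print([ (v,g[v].tolist()) for v in range(200,292,4)])
p=r.get_position(); Tm=R.from_quat(r.get_orientation()).as_matrix()
for (px,z) in(((288,205.5),0),((288,275),.078),((230,205.5),0),((346,205.5),0)):
    X=onz(d,px,z); print(px,X.round(4),(Tm.T@(X-p)).round(4))
```

```text
[(200, [105, 90, 67]), (204, [102, 86, 78]), (208, [8, 36, 73]), (212, [16, 39, 76]), (216, [11, 39, 75]), (220, [16, 39, 76]), (224, [18, 42, 77]), (228, [15, 39, 77]), (232, [14, 39, 75]), (236, [18, 39, 77]), (240, [12, 37, 75]), (244, [10, 36, 72]), (248, [18, 38, 76]), (252, [14, 38, 75]), (256, [21, 43, 77]), (260, [20, 42, 77]), (264, [13, 37, 74]), (268, [19, 38, 75]), (272, [10, 37, 76]), (276, [24, 52, 100]), (280, [21, 51, 96]), (284, [144, 110, 67]), (288, [122, 94, 62])]
(288, 205.5) [0.4088 0.3032 0.    ] [ 0.033   0.0286 -0.0009]
(288, 275) [0.4081 0.3031 0.078 ] [-0.045   0.0292 -0.0008]
(230, 205.5) [0.4178 0.2729 0.    ] [ 0.033   0.0285 -0.0325]
(346, 205.5) [0.3999 0.3335 0.    ] [0.033  0.0286 0.0307]
```

Run:
```python
from h import *
D=np.pi/180; yr=-5.7*D
p=r.get_position()
r.servo_line((p[0],p[1],.25),None,.2); print(r.get_finger_gap(),r.get_ft_force().round(2))
T=(.6767,.0501,.225)
r.goto((.62,.056,.25),ori(yr,0)); print(r.get_time_s(),r.get_finger_gap(),np.round(r.get_joints(),2))
r.servo_line(T,ori(yr,0),.1); print(r.get_time_s(),r.get_position().round(4)); snap('wrist','wS');snap('scene','sS');snap('top','tS')
s=cv2.resize(load('sS')['image'][180:290,150:370],(800,400),interpolation=cv2.INTER_CUBIC)
cv2.imwrite('pics/csS.png',s[:,:,::-1])
t=cv2.resize(load('tS')['image'][130:230,200:400],(800,400),interpolation=cv2.INTER_CUBIC)
cv2.imwrite('pics/ctS.png',t[:,:,::-1])
```

```text
0.06341786903844326 [ 0.49  0.07 -2.21]
30.825 0.06346447681238508 [-0.1   0.27  1.43  0.    1.44 -1.57]
31.6 [0.6765 0.0506 0.2253]
```

View pics/wS.png

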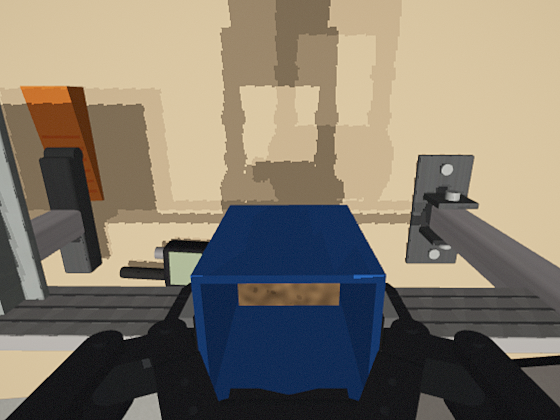

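View pics/csS.png

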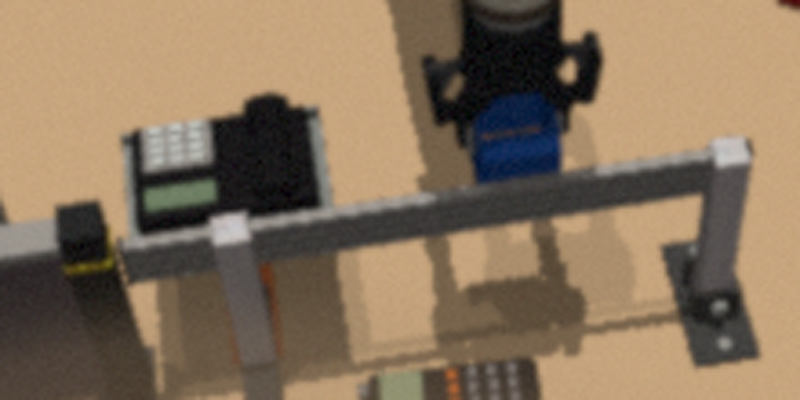

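View pics/ctS.png

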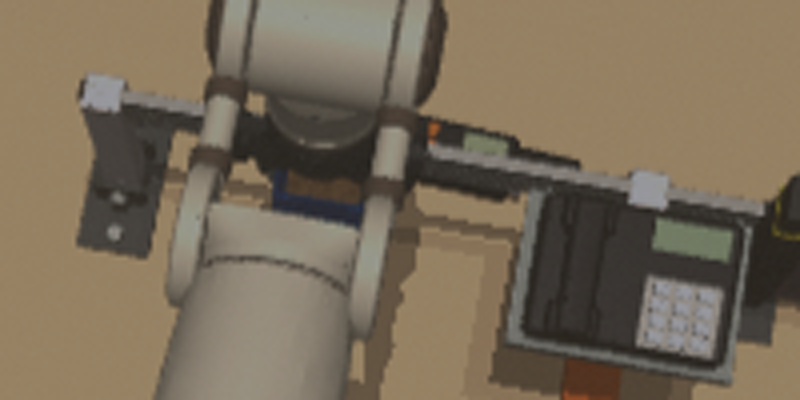

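```bash
python3 - <<'E'
from h import *
s=load('sS');k=800/220
D=np.pi/180;yr=-5.7*D;xr=np.array([np.cos(yr),np.sin(yr),0]);yv=np.array([-np.sin(yr),np.cos(yr),0])
p=r.get_position(); H=p+.0357*xr+[0,0,.042]
c=lambda X:((proj(s,X)-[150,180]+.5)*k).round(0)
print('tab bottom outer',[c(H+.0115*xr-[0,0,.021]+e*yv) for e in(.03,-.03)])
print('tab top outer',[c(H+.0115*xr+[0,0,.003]+e*yv) for e in(.03,-.03)])
F=np.array([.7137,.0464,.2237]);print('rail top back/front',[c(F+a*xr+e*yv) for a in(.005,-.005) for e in(.03,-.03)], 'bottom back',[c(F+.005*xr-[0,0,.05]+e*yv) for e in(.03,-.03)])
print('H',H.round(4))
E
python3 - <<'E'
import cv2,pickle
im=pickle.load(open('pics/sS.pkl','rb'))['image'][190:250,260:340]
cv2.imwrite('pics/csS2.png',cv2.convertScaleAbs(cv2.resize(im,(800,600),interpolation=cv2.INTER_NEAREST)[:,:,::-1],alpha=1.5))
E
```

```text
tab bottom outer [array([562., 166.]), array([486., 177.])]
tab top outer [array([563., 147.]), array([486., 159.])]
rail top back/front [array([560., 178.]), array([485., 190.]), array([558., 168.]), array([483., 180.])] bottom back [array([559., 215.]), array([486., 226.])]
H [0.712  0.0467 0.2677]
```

View pics/csS2.png

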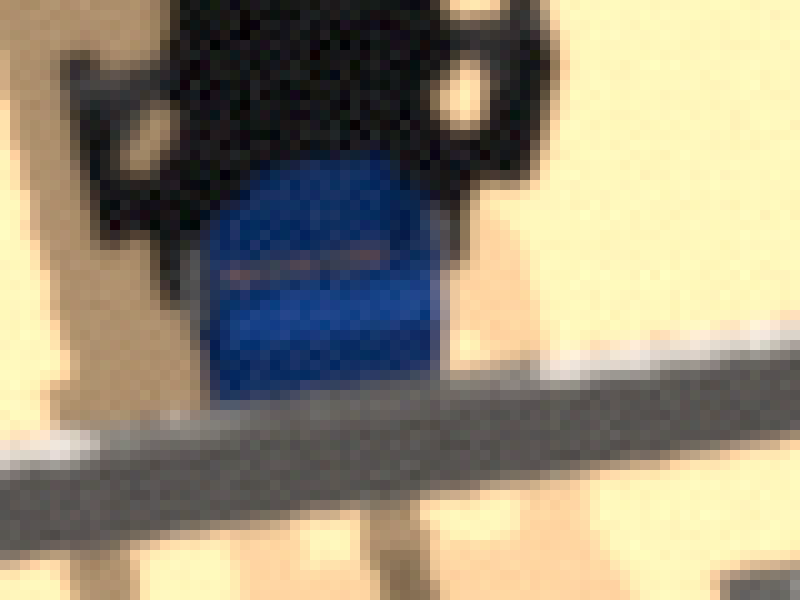

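At the pre-hang pose, the scene crop shows the lip's tab just over the rail, within about 2 mm of prediction. I'll lower gently until contact.

Run:
```python
from h import *
p=r.get_position()
r.servo_line((.6767,.0501,.198),None,.06); print(r.get_position().round(4),r.get_ft_force().round(2))
print(r.servo_line((.6767,.0501,.174),None,.015,2.5),r.get_position().round(4),r.get_ft_force().round(2),r.get_finger_gap(),r.get_time_s())
snap('scene','sT');snap('wrist','wT')
im=load('sT')['image'][190:250,260:340]
cv2.imwrite('pics/csT.png',cv2.convertScaleAbs(cv2.resize(im,(800,600),interpolation=cv2.INTER_NEAREST)[:,:,::-1],alpha=1.5))
```

```text
[0.6766 0.0501 0.1977] [-0.58 -0.11 -1.53]
True [0.6767 0.0501 0.1822] [-2.03  0.61  4.78] 0.06312717402467892 33.3833
```

View pics/csT.png

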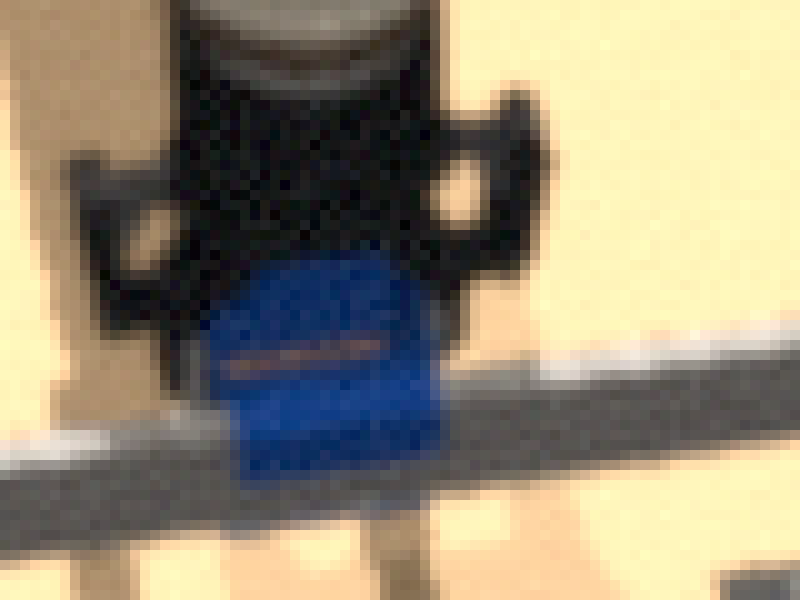

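Run:
```python
from h import *
D=np.pi/180;yr=-5.7*D;xr=np.array([np.cos(yr),np.sin(yr),0]);z=np.array([0,0,1.])
p=r.get_position();H=p+.0357*xr+.042*z
th=5*D;s,c=np.sin(th),np.cos(th)
T=H-.001*xr+.0003*z-.0357*(xr*c+z*s)-.042*(-xr*s+z*c)
print(T.round(4))
print(r.servo_line(T,ori(yr,th),.015),r.get_position().round(4),r.get_ft_force().round(2))
print(r.servo_line(T-.004*z,None,.01,2),r.get_position().round(4),r.get_ft_force().round(2),r.get_finger_gap(),r.get_time_s())
```

```text
[0.6795 0.0498 0.1795]
False [0.679  0.0501 0.1794] [-1.92  0.72  1.03]
True [0.6793 0.05   0.1794] [-0.9   0.52  3.66] 0.06349665229974193 34.1
```

Run:
```python
from h import *
r.ungrasp(); print(r.get_finger_gap(),r.get_ft_force().round(2),r.get_time_s())
snap('wrist','wU');snap('scene','sU')
im=load('sU')['image'][190:250,260:340]
cv2.imwrite('pics/csU.png',np.hstack([cv2.convertScaleAbs(cv2.resize(im,(400,300),interpolation=cv2.INTER_NEAREST)[:,:,::-1],alpha=1.5),cv2.resize(load('wU')['image'],(400,300))[:,:,::-1]]))
```

```text
0.08542889330088649 [0.35 0.64 0.3 ] 34.4583
```

View pics/csU.png

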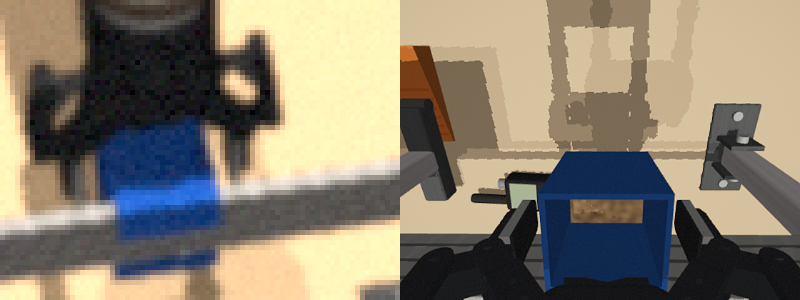

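The pocket hangs and both fingers are clear of it. I'll withdraw upward and check everything.

Run:
```python
from h import *
D=np.pi/180
x=R.from_quat(r.get_orientation()).as_matrix()[:,0]
r.servo_line(r.get_position()-.13*x,None,.12); print(r.get_ft_force().round(2),r.get_position().round(3))
yr=-5*D
for n,p in [('wD3',(.74,-.07,.38)),('wC3',(.66,-.25,.38))]:
    r.goto(p,ori(yr,0)); print(r.get_time_s()); snap('wrist',n)
a=load('wC3')['image'][180:255,200:333];b=load('wD3')['image'][110:185,0:133]
f=lambda x:cv2.resize(x,None,fx=6,fy=4,interpolation=cv2.INTER_NEAREST)
cv2.imwrite('pics/cCD3.png',np.vstack([f(a),f(b)])[:,:,::-1])
```

```text
[-0.08 -0.1  -0.46] [0.667 0.051 0.306]
36.475
37.3333
```

View pics/cCD3.png

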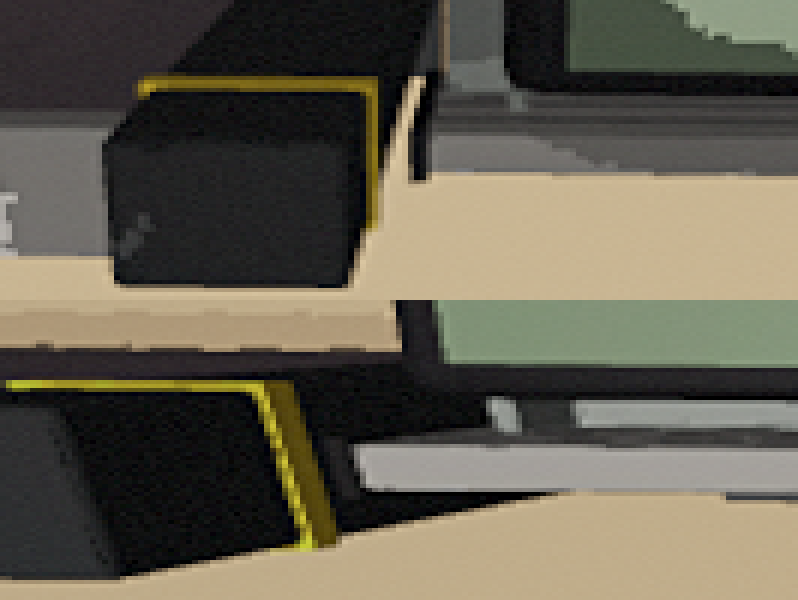

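View pics/wD3.png

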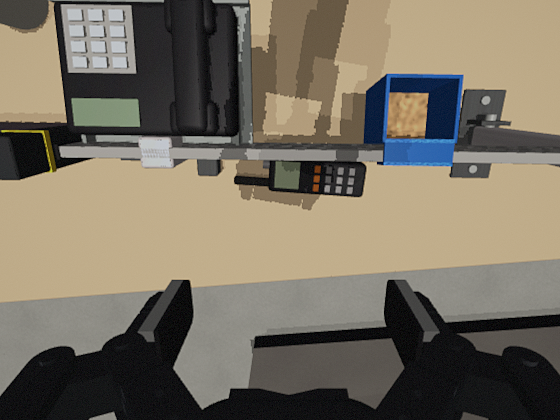

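Run:
```python
from h import *
C=load('wC3');Dd=load('wD3')
c=lambda x,y:(200+x/6-.5,180+y/4-.5)
d=lambda x,y:(x/6-.5,110+(y-300)/4-.5)
for n,p,q in [('tape front',c(371.5,84.5),d(274,384)),('tape back',c(373,226),d(321,545)),('rail back',c(431,176),d(364,491)),('rail front',c(431,137),d(354,445))]:
    print(n,tri([(C,p),(Dd,q)]))
L=onz(Dd,(384,163),.2267);Rr=onz(Dd,(453,165),.2267);m=(L+Rr)/2
D=np.pi/180;yr=-5.7*D;xr=np.array([np.cos(yr),np.sin(yr),0]);yv=np.array([-np.sin(yr),np.cos(yr),0])
e=m-np.array([.7137,.0464,.2267]);print('lip back mid rel rail_free',(e@xr).round(4),(e@yv).round(4),np.degrees(np.arctan2(-(Rr-L)[0],(Rr-L)[1])))
# view pocket from the left-front for lean, and wedge
r.goto((.50,-.02,.28),ori(-5*D,25*D)); snap('wrist','wV'); snap('scene','sV'); snap('top','tV'); print(r.get_time_s(),r.get_ft_force().round(2))
```

```text
tape front (array([ 0.66392728, -0.27423022,  0.22266072]), [0.0001958877677154867, 0.00019588776771546342])
tape back (array([ 0.69876381, -0.27776811,  0.22351142]), [0.00025620737660972593, 0.00025620737660970295])
rail back (array([ 0.68717451, -0.26739945,  0.22365953]), [0.0001390989996679347, 0.00013909899966772286])
rail front (array([ 0.67748886, -0.26638367,  0.2230311 ]), [7.125772300804604e-05, 7.125772300810885e-05])
lip back mid rel rail_free 0.0062 0.0006 -6.6148380670539355
38.6917 [-0.03  0.04  0.24]
```

View pics/wV.png

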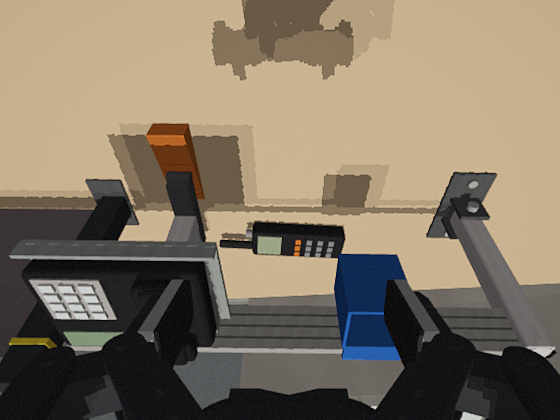

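View pics/tV.png

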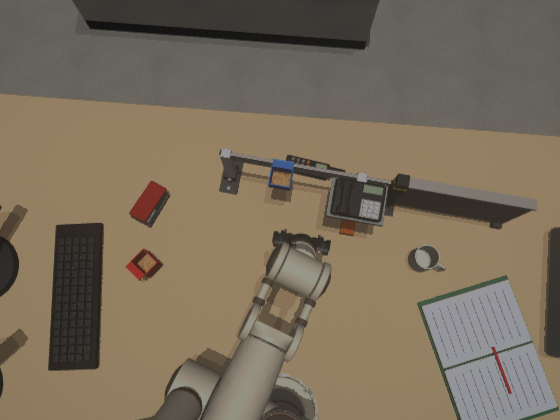

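Run:
```python
from h import *
r.job_done(); print(r.get_time_s())
```

```text
the job is handed in; nothing more can be done
the job is handed in; nothing more can be done
```

The wedge is under the rail's right foot, the blue pocket hangs on the empty stretch, and the job was handed in at about 39 s. It reports no verdict, so what follows rests on my own checks.

**Wedge:** I gripped the orange wedge by its thick end with the tool leaning 42°. I slid it thin end first, along the rail's own direction, under the toe and let go.
- In the last views the rail end stands at 0.2230–0.2237 m and the tape middle at 0.2227–0.2235 m, so they agree to within about 1 mm. The limit is 3 mm.
- The wedge is centred under the toe and looks square to the foot.

**Pocket:** I lowered it until the lip touched the rail at about 3–5 N, tilted it 5° towards its resting lean, then opened the fingers.
- It hangs by its lip, 0.6 mm from the middle of the empty stretch along the rail.
- Its final lean was not measured separately.

**Bystanders and robot:** The mug, hole punch and red box sit at the same pixels as at the start, and the radio looks unmoved. The robot was clear of everything.

**Disagreements:**
- A rough one-view reading put the hook about 5 mm in front of the rail's middle. The slot allows only about 3.5 mm, so I take that as pixel error. Either value is inside the 9 mm limit.
- Before the hang, the scene camera differed from my prediction by 1–2 pixels, within its calibration.

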